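# Close the supply containers of the vaccination desk

## Robot

A 6-joint arm with a two-finger parallel gripper is mounted at the origin on the work surface. World frame = base frame: x ahead of the robot, y to its left, z up, the work surface at z = 0. Lengths are in m, angles in degrees, forces in N, time in s.
With the tool pointing down it reaches from about 0.25 to 0.8 m from the base axis. Payload 8.5 kg.
Tool frame: the origin (TCP) lies midway between the tips of the shut fingers; the grasp point (between the pads) lies 19 mm behind it; z points along the fingers, y is the direction in which the jaws open and shut (so a half turn about z gives the same grasp; the last joint's range is limited). The gripper opens to 85 mm and grips with 20 to 120 N. Pads are 22 mm wide; open, the fingers measure 114 mm over their backs; the gripper's body (76 mm by 85 mm) begins 54 mm behind the grasp point. The pads swing forward as they close: fully open they stand 13 mm farther back than shut.
Start: joints at [-76.547, 13.648, -0.773, 75.585, 0, 90], TCP at [0.122, -0.511, 0.231] pointing down, gripper open.
Joint ranges: [-152.45, 152.45], [-59.26, 108.67], [-65.41, 83.53], [-104.44, 129.93], [-82.83, 76.93], [-180, 180]. Speed limits (degrees/s): [127.2, 127.2, 159.86, 180, 180, 180].

## Interface

Orientations are given as [roll, pitch, yaw] about the fixed x, y, z axes, in that order (R = Rz(yaw) Ry(pitch) Rx(roll)).
In Python, from station import readout, camera, camera_params, env, spotter gives the robot as it stands. The module is installed in compiled form; this text tells all that it offers.
- The arm moves only by the tool step_arm, never from a script. Its argument "motion" is a list of rows, each a list of 7 numbers: the shift along the tool's x, y, z in m, then the turn, a rotation vector about the tool's x, y, z in rad, then the finger opening in m, from 0 to 0.0854. In form: [[tx, ty, tz, ax, ay, az, grip], ...]. A call has 1 to 20 rows; each row shifts and turns the pose as measured when the row begins, along the tool's axes as they then stand; what a row does not reach is not made up. A row lasts 1/10 s, in which the tool goes at most 50 mm and 8.59 degrees, less where a joint would pass 70% of its speed; a pose out of reach is approached as far as the arm can. A call with a gripper value outside its range is refused whole. The fingers move at their own pace and stop on an object; "force" is the grip in N (left out, the last holds). Time passes only in rows, so rows that do not move let the fingers close. It gives the time, the measured TCP pose, the force and the opening at its end, in the units of the state.
- readout.get_state(): the state, without advancing time (a new reading comes with each control period).
- camera(name): name is "scene" or "top" or "wrist"; returns the picture (420x560x3 uint8, red, green, blue); there is no depth.
- camera_params(name): a dict with "K" (3x3 intrinsics, pixels), "world_from_camera" (4x4, takes a point from camera to world coordinates). Camera axes: x right, y up, looking along -z (the intrinsics and any distortion apply to the point x, -y, -z); pixel columns grow to the right and rows downward; lengths in m; the calibration is good to about 2 mm. A picture is of the moment at which its call begins: read the wrist's pose just before it. camera_params takes no time and is no camera call; for the wrist camera it gives the pose at the moment of the call.
- env.close_job(): hands the job in, once; it reports no verdict.
Trained networks look in the newest picture that a camera, given by its name, has taken for a name from the list of things; names that differ only in an ending like _2 or _b are one class to them, and where a whole thing is asked for, a point or a joint stands for the part that bears it (a point fixed in the world has none). Each returns a list of dicts, best first, with "confidence" (0 to 1); they miss things now and then, are a little off and sometimes report something else, mostly with a low value. They report only what shows in the picture. A call takes as long as a camera call.
- spotter.boxes_of(camera, query): "at" ([column, row] in pixels, amid what is visible of it).
- spotter.silhouettes(camera, query): "pixels" (420x560 bool, what is visible of it) and "at" ([column, row] in pixels, amid what is visible of it).
- spotter.pinpoint(camera, query): "at" ([column, row] in pixels: a listed point, or the origin of a listed thing).
The state is a dict: "time": time; "joint_positions": joint angles; "dq": joint speeds; "tau": joint torques, N m; "position": TCP position; "ee_rot": TCP orientation; "wrist_force": force on the tool from outside, world axes, zero at the start; "wrist_torque": the same for the moment, N m; "finger_gap": opening from 0.0 (shut) to 1.0 (fully open).
Only numpy, scipy, OpenCV 4.12 (cv2) and the standard library are available. Lean on these libraries where they do the work, as an engineer would, in place of code of your own. Each camera call takes 0.05 s, during which the arm holds its last target.

## Task

The four steel containers on the vaccination desk have just been refilled. Put each lid back on the container it fits, by shape and size, lying level on the rim all the way round, and let go of it. Leave the containers standing where they are, and do not disturb the sanitiser bottle or the pulp dish.

Things in the scene. Friction and masses are not known exactly. Their poses are not given: they have to be found in the camera images.
- big_round_lid_grip (a point): Large round steel lid. Plate 112 mm across, 4 thick; below it a boss 83 mm across (tapering to 76), 10 deep, that drops into the mouth; on top a black knob 26 mm across, 24 high, on a thin stem. Point: middle of the knob, 24 mm over the plate's top, 28 over its underside (which rests on the rim), 38 over the boss's foot, which stands on the desk at the start. z up. Loose, 60-170 g.
- small_round_lid_grip (a point): Small round steel lid. Plate 84 mm across, 4 thick; below it a boss 55 mm across (tapering to 48), 10 deep, that drops into the mouth; on top a black knob 22 mm across, 24 high, on a thin stem. Point: middle of the knob, 24 mm over the plate's top, 28 over its underside (which rests on the rim), 38 over the boss's foot, which stands on the desk at the start. z up. Loose, 60-170 g.
- square_lid_grip (a point): Square steel lid. Plate 96 x 96 mm, 4 thick; below it a boss 67 x 67 (7 less at its foot), 10 deep, that drops into the mouth; on top a black bar handle 50 long (along x and two sides), 13 wide, 16 high, on two legs. Point: middle of the bar, 26 mm over the plate's top, 30 over its underside (which rests on the rim), 40 over the boss's foot, on the desk at the start. z up. Loose, 90-200 g.
- long_lid_grip (a point): Oblong steel lid. Plate 168 x 82 mm, 4 thick; below it a boss 138 x 52 (7 less at its foot), 10 deep, that drops into the mouth; on top a black bar handle 64 long (along x, as the long side), 13 wide, 16 high, on two legs. Point: middle of the bar, 26 mm over the plate's top, 30 over its underside (which rests on the rim), 40 over the boss's foot, on the desk at the start. z up. Loose, 90-200 g.
- tall_jar: Tall round open steel jar, 100 mm across outside, 105 mm high, wall 4 mm (mouth 92 mm), sample tubes standing inside well below the rim. Origin: centre of its underside, on the worktop; z up. It takes the large round lid. Loose, about 0.45 kg.
- small_pot: Small round open steel pot, 72 mm across outside, 70 mm high, wall 4 mm (mouth 64 mm), grey stopper caps inside. Origin: centre of its underside, on the worktop; z up. It takes the small round lid. Loose, about 0.28 kg.
- square_tin: Square open steel canister, 84 x 84 mm outside, 85 mm high, wall 4 mm (mouth 76 x 76 mm), small cartons inside. Origin: centre of its underside, on the worktop; x and y along its sides, z up. It takes the square lid, in any of the four quarter turns. Loose, about 0.42 kg.
- long_box: Oblong open steel instrument box, 156 mm (along x) x 70 mm (along y) outside, 50 mm high, wall 4 mm (mouth 148 x 62 mm), capped syringes inside. Origin: centre of its underside, on the worktop; z up. It takes the oblong lid, either way round. Loose, about 0.45 kg.
- pump_bottle: White hand-sanitiser bottle with a grey pump head, 60 mm across, 162 mm high, standing beyond or between the containers; not to be disturbed. Origin: centre of its underside, z up.
- pulp_dish: Empty brown moulded-pulp kidney dish, about 200 x 95 mm, 39 mm high, light, standing beyond or between the containers; not to be disturbed. Origin: underside, near its middle; z up, long side along y.

How it is judged:
By the outcome, as a careful person would: the job done as asked, in the order asked, and still so for the second after the job is handed in, with the robot touching nothing.
It also fails if it takes over 128 s, if anything falls off the work surface, if the arm or the gripper's body presses on something with over 40 N, if the wrist force passes 120 N, or if a joint passes its speed limit or range.

## Working session

There is one attempt and no reset: what is moved stays moved. The work goes in short steps, Python scripts to look and compute and a tool call to move; the robot and the scene stay as the last step left them, time stands still between calls to the robot, and variables do not carry over. Pictures are saved under pics/ and viewed, and the job is handed in when it is done.

Besides the shell and the picture viewer there is one more tool, called after "Call:" as name(argument=value, ...) on one line, values as JSON. step_arm: Moves the arm, as the interface text tells. Its arguments: {"type":"object","properties":{"motion":{"type":"array"},"force":{"type":"number"}},"required":["motion"]}

```bash
mkdir -p pics; python3 - <<'E'
from station import readout,camera,camera_params
import cv2
print(readout.get_state())
for n in ("scene","top","wrist"):
    im=camera(n); cv2.imwrite(f"pics/{n}0.png",im[:,:,::-1]); p=camera_params(n); print(n,p)
E
```

```text
{'time': 0.0, 'joint_positions': array([-7.65471684e+01,  1.36801383e+01, -8.16637570e-01,  7.55835402e+01,
       -1.32094281e-03,  9.00000380e+01]), 'dq': array([-0.02194554,  0.0677134 , -0.07027513, -0.03165526, -0.02632571,
        0.03381947]), 'tau': array([-2.90130214e-03, -5.38769281e+01,  3.46437979e+01,  1.82870496e-02,
       -1.53635592e-04, -6.15459470e-06]), 'position': array([ 0.12203678, -0.51020003,  0.23068719]), 'ee_rot': array([-1.79919684e+02,  1.32099478e-03,  1.34527955e+01]), 'wrist_force': array([-0.35765757,  1.11604466, -0.05313973]), 'wrist_torque': array([-0.04321388, -0.06264053, -0.03248774]), 'finger_gap': 1.000536184386782}
scene {'K': array([[394.74299793,   0.        , 275.11267067],
       [  0.        , 394.74299793, 213.15398858],
       [  0.        ,   0.        ,   1.        ]]), 'world_from_camera': array([[-0.86015184, -0.36378214,  0.35749317,  0.86439785],
       [ 0.51000673, -0.62122954,  0.59495126,  0.52099963],
       [ 0.00565268,  0.69407235,  0.71988306,  0.67335718],
       [ 0.        ,  0.        ,  0.        ,  1.        ]])}

[... 165 characters left out ...]
'world_from_camera': array([[-0.00123981,  0.99608346, -0.0884093 ,  0.50854451],
       [-0.99987963, -0.00260215, -0.01529587, -0.00504793],
       [-0.01546602,  0.08837969,  0.99596678,  0.87435366],
       [ 0.        ,  0.        ,  0.        ,  1.        ]])}
wrist {'K': array([[307.30878753,   0.        , 280.42173235],
       [  0.        , 307.30878753, 210.20528598],
       [  0.        ,   0.        ,   1.        ]]), 'world_from_camera': array([[ 0.23304378,  0.93219043,  0.2769686 ,  0.19253976],
       [-0.97246559,  0.22372273,  0.0652596 , -0.49324676],
       [-0.00112979, -0.28455077,  0.9586603 ,  0.37260655],
       [ 0.        ,  0.        ,  0.        ,  1.        ]])}
```

View pics/top0.png

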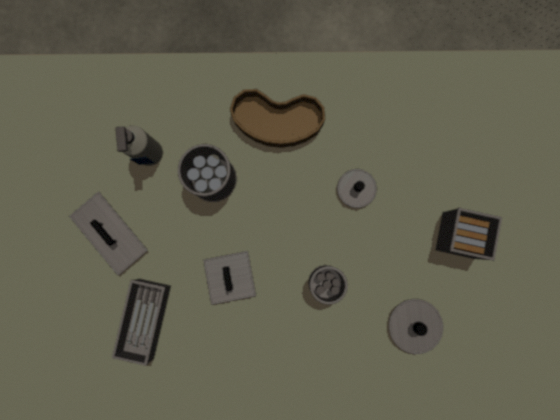

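View pics/scene0.png

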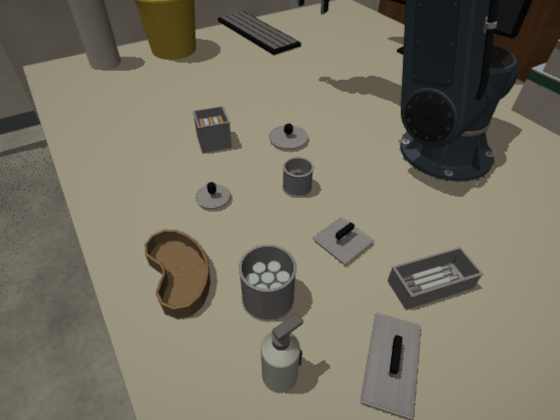

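View pics/wrist0.png

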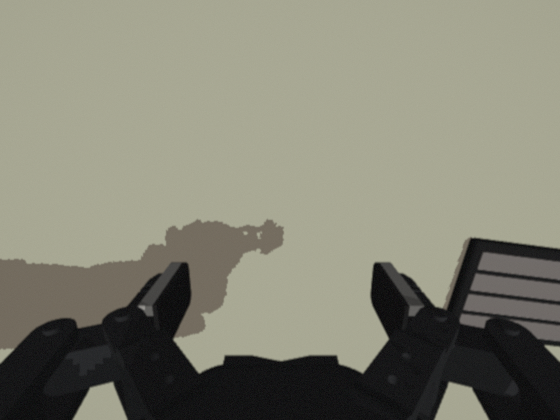

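```bash
cat > fit.py <<'E'
from station import readout,camera,camera_params,spotter
import numpy as np,cv2
from scipy.optimize import minimize
def circ(r,z,n=40):
    a=np.linspace(0,2*np.pi,n,endpoint=False); return np.c_[r*np.cos(a),r*np.sin(a),np.full(n,z)]
def rect(a,b,z): return np.array([[sx*a/2,sy*b/2,z] for sx in(1,-1) for sy in (1,-1)])
V=np.vstack
def parts(n,z0=0.):
    # z0: lid boss-foot height
    if n=='big_round_lid_grip': p=[V([circ(.056,.010),circ(.056,.014)]),V([circ(.013,.026),circ(.013,.05)]),V([circ(.038,0),circ(.0415,.01)])]
    elif n=='small_round_lid_grip': p=[V([circ(.042,.010),circ(.042,.014)]),V([circ(.011,.026),circ(.011,.05)]),V([circ(.024,0),circ(.0275,.01)])]
    elif n=='square_lid_grip': p=[V([rect(.096,.096,.010),rect(.096,.096,.014)]),V([rect(.05,.013,.032),rect(.05,.013,.048)])]
    elif n=='long_lid_grip': p=[V([rect(.168,.082,.010),rect(.168,.082,.014)]),V([rect(.064,.013,.032),rect(.064,.013,.048)])]
    elif n=='tall_jar': p=[V([circ(.05,0),circ(.05,.105)])]
    elif n=='small_pot': p=[V([circ(.036,0),circ(.036,.07)])]
    elif n=='square_tin': p=[V([rect(.084,.084,0),rect(.084,.084,.085)])]
    elif n=='long_box': p=[V([rect(.156,.07,0),rect(.156,.07,.05)])]
    return [q+[0,0,z0] for q in p]
def proj(P,W):
    K=P['K'];T=np.linalg.inv(P['world_from_camera'])
    c=W@T[:3,:3].T+T[:3,3]; c=c*[1,-1,-1]; u=c@K.T
    return u[:,:2]/u[:,2:]
def ray(P,uv,z):
    d=np.linalg.inv(P['K'])@[uv[0],uv[1],1]; d=d*[1,-1,-1]
    T=P['world_from_camera'];d=T[:3,:3]@d;o=T[:3,3]; return (o+d*(z-o[2])/d[2])[:2]
S=4
def render(P,ps,q):
    x,y,a=q;c,s=np.cos(a),np.sin(a);R=np.array([[c,-s,0],[s,c,0],[0,0,1]])
    m=np.zeros((420*2,560*2),np.uint8)
    for p in ps:
        uv=proj(P,p@R.T+[x,y,0]); h=cv2.convexHull(uv.astype(np.float32))
        cv2.fillConvexPoly(m,np.round((h*2+.5)*16).astype(np.int32),255,cv2.LINE_AA,4)
    return cv2.resize(m,(560,420),interpolation=cv2.INTER_AREA)/255.
def fit(n,masks,Ps,q0,z0=0.,yaw=True):
    ps=parts(n,z0)
    def f(q):
        q=np.array([q[0],q[1],q[2] if yaw else 0])
        return sum(np.abs(render(P,ps,q)-m).sum()/m.sum() for m,P in zip(masks,Ps))
    best=None
    for a in (np.deg2rad([-75,-45,-15,15,45,75]) if yaw else [0]):
        s0=np.array([q0[0],q0[1],a]);
        r=minimize(f,s0,method='Nelder-Mead',options=dict(initial_simplex=V([s0,s0+[.01,0,0],s0+[0,.01,0],s0+[0,0,.25]]),xatol=1e-4,fatol=1e-4))
        if best is None or r.fun<best.fun: best=r
    return best
E
python3 - <<'E'
from fit import *
H=dict(big_round_lid_grip=.014,small_round_lid_grip=.014,square_lid_grip=.014,long_lid_grip=.014,tall_jar=.06,small_pot=.04,square_tin=.05,long_box=.03)
ims={};Ps={}
for c in('top','scene'): camera(c);Ps[c]=camera_params(c)
for n,h in H.items():
    M={}
    for c in ('top','scene'):
        r=spotter.silhouettes(c,n)
        if not r: print(n,c,'none');continue
        m=r[0]['pixels'].astype(np.uint8)
        cs,_=cv2.findContours(m,cv2.RETR_EXTERNAL,cv2.CHAIN_APPROX_NONE); f=np.zeros_like(m);cv2.drawContours(f,cs,-1,1,-1)
        M[c]=f; print(n,c,[round(x['confidence'],2) for x in r],np.round(r[0]['at']),f.sum(),np.round(ray(Ps[c],r[0]['at'],h),3))
    yaw='round' not in n and n not in('tall_jar','small_pot')
    if not M: continue
    c0=list(M)[0];ys,xs=np.nonzero(M[c0]);q0=ray(Ps[c0],[xs.mean(),ys.mean()],h)
    for cs in [list(M)]+[[c] for c in M]:
        b=fit(n,[M[c] for c in cs],[Ps[c] for c in cs],q0,yaw=yaw); print('   ',cs,np.round(b.x[:2],4),round(np.degrees(b.x[2]),1),round(b.fun,3))
print(readout.get_state()['time'])
E
```

```text
big_round_lid_grip top [0.88] [418. 328.] 2302 [ 0.346 -0.273]
big_round_lid_grip scene [0.72, 0.66] [288. 138.] 748 [ 0.353 -0.26 ]
    ['top', 'scene'] [ 0.3492 -0.2692] 4.8 0.148
    ['top'] [ 0.3503 -0.2696] 7.1 0.066
    ['scene'] [ 0.3482 -0.2687] 1.9 0.077
small_round_lid_grip top [0.85, 0.45] [355. 188.] 1216 [ 0.637 -0.149]
small_round_lid_grip scene [0.98] [211. 194.] 677 [ 0.638 -0.158]
    ['top', 'scene'] [ 0.6379 -0.1529] 7.4 0.146
    ['top'] [ 0.6382 -0.1533] 6.6 0.043
    ['scene'] [ 0.6364 -0.1526] 1.6 0.099
square_lid_grip top [0.81] [228. 278.] 2052 [0.447 0.119]
square_lid_grip scene [0.62, 0.22] [342. 240.] 1534 [0.453 0.12 ]
    ['top', 'scene'] [0.4486 0.1178] -78.8 0.133
    ['top'] [0.4498 0.1162] 10.7 0.066
    ['scene'] [0.4471 0.1181] -79.1 0.046
long_lid_grip top [0.83, 0.17] [108. 233.] 3049 [0.543 0.377]
long_lid_grip scene [0.65] [392. 366.] 4897 [0.55  0.386]
    ['top', 'scene'] [0.5432 0.378 ] 41.3 0.084
    ['top'] [0.5443 0.3769] 41.3 0.037
    ['scene'] [0.5426 0.3785] 41.1 0.026
tall_jar top [0.65] [208. 176.] 2508 [0.656 0.157]
tall_jar scene 
[... 199 characters left out ...]
] 1211 [ 0.436 -0.087]
small_pot scene [0.58] [301. 180.] 1111 [ 0.438 -0.067]
    ['top', 'scene'] [ 0.4375 -0.0851] 7.5 0.105
    ['top'] [ 0.4384 -0.0856] 10.2 0.033
    ['scene'] [ 0.4363 -0.0841] 3.7 0.042
square_tin top [0.79] [467. 234.] 2806 [ 0.537 -0.367]
square_tin scene [0.57] [215. 130.] 1395 [ 0.535 -0.353]
    ['top', 'scene'] [ 0.5373 -0.3692] -13.6 0.089
    ['top'] [ 0.5375 -0.3695] -13.3 0.031
    ['scene'] [ 0.5374 -0.3683] -104.0 0.057
long_box top [0.92] [143. 322.] 3448 [0.36  0.291]
long_box scene [0.86] [432. 278.] 3741 [0.37  0.297]
    ['top', 'scene'] [0.3628 0.2946] -12.0 0.068
    ['top'] [0.3637 0.2934] -12.2 0.025
    ['scene'] [0.362  0.2953] -11.8 0.021
1.05
```

```bash
cat > go.py <<'E'
from station import readout
import numpy as np,sys
from scipy.spatial.transform import Rotation as R
s=readout.get_state();p=s['position'];Rc=R.from_euler('xyz',s['ee_rot'],degrees=True)
print('t',round(s['time'],2),'p',np.round(p,4),'rpy',np.round(s['ee_rot'],2),'F',np.round(s['wrist_force'],1),'gap',round(s['finger_gap']*.0854,4),'j',np.round(s['joint_positions'],0))
# args: x y z yaw
t=list(map(float,sys.argv[1:]))
if t:
    Rt=R.from_euler('xyz',[180,0,t[3]],degrees=True)
    print('shift first, tool frame',np.round(Rc.inv().apply(np.array(t[:3])-p),4),' after turn',np.round(Rt.inv().apply(np.array(t[:3])-p),4),'rotvec',np.round((Rc.inv()*Rt).as_rotvec(),4))
E
python3 go.py .3495 -.269 .12 13.45
python3 - <<'E'
from fit import *
camera('top');print([ (round(r['confidence'],2),ray(camera_params('top'),r['at'],0)) for r in spotter.pinpoint('top','pump_bottle')])
E
```

```text
t 1.05 p [ 0.1221 -0.5105  0.2313] rpy [-179.99    0.     13.45] F [ 0.6 -0.2  0. ] gap 0.0857 j [-77.  14.  -1.  76.  -0.  90.]
shift first, tool frame [ 0.2773 -0.182   0.1113]  after turn [ 0.2773 -0.182   0.1113] rotvec [-0.0001  0.      0.0001]
[(0.85, array([0.71951667, 0.29819533]))]
```

Call:
step_arm(motion=[[0.03, -0.02, 0.01, 0, 0, 0, 0.05], [0.03, -0.02, 0.01, 0, 0, 0, 0.05], [0.03, -0.02, 0.01, 0, 0, 0, 0.05], [0.03, -0.02, 0.01, 0, 0, 0, 0.05], [0.03, -0.02, 0.01, 0, 0, 0, 0.05]])

```text
time: 1.65
position: [0.2465, -0.3787, 0.1802]
ee_rot: [179.7, -0.0, 13.0]
wrist_force: [1.3, -0.2, -0.2]
finger_gap: 0.582
```

```bash
python3 go.py .3495 -.269 .12 13.45
```

```text
t 1.65 p [ 0.2465 -0.3787  0.1802] rpy [179.74  -0.    13.03] F [ 1.3 -0.2 -0.2] gap 0.0497 j [-57.   8. -16.  66.  -0. 110.]
shift first, tool frame [ 0.1251 -0.084   0.0598]  after turn [ 0.1257 -0.0828  0.0602] rotvec [ 0.0045 -0.     -0.0074]
```

Call:
step_arm(motion=[[0.03, -0.02, 0.015, 0, 0, 0, 0.05], [0.03, -0.02, 0.015, 0, 0, 0, 0.05], [0.03, -0.02, 0.015, 0.002, 0, -0.004, 0.05], [0.03, -0.02, 0.015, 0.002, 0, -0.004, 0.05], [0.003, -0.002, 0, 0, 0, 0, 0.05], [0, 0, 0, 0, 0, 0, 0.05]])

```text
time: 2.25
position: [0.3532, -0.2638, 0.1176]
ee_rot: [179.9, -0.1, 13.8]
wrist_force: [-0.2, -0.9, 0.6]
finger_gap: 0.585
```

```bash
python3 go.py .3495 -.269 .022 13.45; python3 - <<'E'
from fit import *
im=camera('wrist');P=camera_params('wrist');cv2.imwrite('pics/w1.png',im[:,:,::-1])
r=spotter.pinpoint('wrist','big_round_lid_grip');print([(round(a['confidence'],2),a['at'],ray(P,a['at'],.038)) for a in r[:2]])
E
```

```text
t 2.25 p [ 0.3532 -0.2638  0.1176] rpy [ 1.799e+02 -6.000e-02  1.378e+01] F [-0.2 -0.9  0.6] gap 0.05 j [-37.  10. -24.  57.  -0. 129.]
shift first, tool frame [-0.005   0.004   0.0956]  after turn [-0.0049  0.0042  0.0956] rotvec [ 0.0018 -0.0011  0.0057]
[(0.83, [283.0, 224.5], array([ 0.34900764, -0.26688065]))]
```

View pics/w1.png

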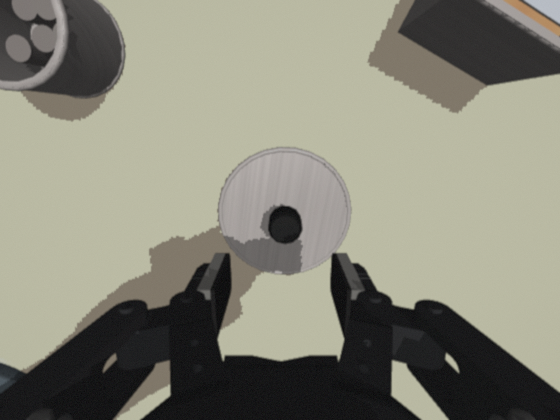

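Call:
step_arm(motion=[[-0.005, 0.004, 0.025, 0, 0, 0.005, 0.05], [0, 0, 0.025, 0, 0, 0, 0.05], [0, 0, 0.025, 0, 0, 0, 0.05], [0, 0, 0.015, 0, 0, 0, 0.05], [0, 0, 0.003, 0, 0, 0, 0.05], [0, 0, 0, 0, 0, 0, 0.05]])

```text
time: 2.95
position: [0.3475, -0.2784, 0.0261]
ee_rot: [179.4, -0.3, 12.8]
wrist_force: [0.2, 0.2, 0.6]
finger_gap: 0.586
```

```bash
python3 go.py .349 -.268 .021 13.45
```

```text
t 2.95 p [ 0.3475 -0.2784  0.0261] rpy [179.42  -0.33  12.77] F [0.2 0.2 0.6] gap 0.05 j [-39.  16. -32.  42.  -0. 129.]
shift first, tool frame [ 0.0037 -0.0099  0.005 ]  after turn [ 0.0038 -0.0098  0.0051] rotvec [ 0.0101 -0.0057 -0.0119]
```

Call:
step_arm(motion=[[0.002, -0.005, 0.002, 0.006, -0.003, -0.006, 0.05], [0.002, -0.005, 0.002, 0.004, -0.003, -0.006, 0.05], [0, 0, 0, 0, 0, 0, 0.05]])

```text
time: 3.25
position: [0.35, -0.2688, 0.024]
ee_rot: [179.9, -0.1, 13.4]
wrist_force: [-0.9, 0.5, 0.1]
finger_gap: 0.585
```

```bash
python3 go.py .349 -.268 .021 13.45
```

```text
t 3.25 p [ 0.35   -0.2688  0.024 ] rpy [ 1.7988e+02 -8.0000e-02  1.3380e+01] F [-0.9  0.5  0.1] gap 0.0499 j [-38.  16. -32.  42.  -0. 129.]
shift first, tool frame [-0.0008 -0.001   0.003 ]  after turn [-0.0007 -0.001   0.003 ] rotvec [ 0.002  -0.0014 -0.0011]
```

Call:
step_arm(motion=[[-0.0005, -0.001, 0.003, 0.002, -0.001, 0, 0.05], [0, 0, 0, 0, 0, 0, 0.0], [0, 0, 0, 0, 0, 0, 0.0], [0, 0, 0, 0, 0, 0, 0.0], [0, 0, 0, 0, 0, 0, 0.0], [0, 0, 0, 0, 0, 0, 0.0]], force=40)

```text
time: 3.85
position: [0.3501, -0.268, 0.0219]
ee_rot: [179.9, -0.1, 13.5]
wrist_force: [0.7, -0.1, 1.1]
finger_gap: 0.287
```

```bash
python3 go.py .349 -.268 .25 75
```

```text
t 3.85 p [ 0.3501 -0.268   0.0219] rpy [ 1.7991e+02 -8.0000e-02  1.3470e+01] F [ 0.7 -0.1  1.1] gap 0.0245 j [-37.  16. -32.  42.   0. 129.]
shift first, tool frame [-8.000e-04  1.000e-04 -2.281e-01]  after turn [-0.0003 -0.001  -0.2281] rotvec [ 2.2000e-03 -4.0000e-04 -1.0739e+00]
```

Call:
step_arm(motion=[[0, 0, -0.01, 0, 0, 0, 0], [0, 0, -0.02, 0, 0, 0, 0], [0, 0, -0.025, 0, 0, 0, 0], [0, 0, -0.03, 0, 0, 0, 0], [0, 0, -0.03, 0, 0, -0.06, 0], [0, 0, -0.03, 0, 0, -0.1, 0], [0, 0, -0.03, 0, 0, -0.1, 0], [0, 0, -0.025, 0, 0, -0.1, 0], [0, 0, -0.01, 0, 0, -0.1, 0], [0, 0, 0, 0, 0, -0.1, 0], [0, 0, 0, 0, 0, -0.1, 0], [0, 0, 0, 0, 0, -0.1, 0], [0, 0, 0, 0, 0, -0.1, 0], [0, 0, 0, 0, 0, -0.1, 0], [0, 0, 0, 0, 0, -0.06, 0], [0, 0, 0, 0, 0, 0, 0]])

```text
time: 5.45
position: [0.3462, -0.2654, 0.2512]
ee_rot: [179.7, 0.1, 74.3]
wrist_force: [0.0, 0.2, -0.4]
finger_gap: 0.289
```

```bash
python3 go.py .661 .156 .22 75; python3 - <<'E'
from fit import *
im=camera('wrist');cv2.imwrite('pics/w2.png',im[:,:,::-1])
E
```

```text
t 5.45 p [ 0.3462 -0.2654  0.2512] rpy [1.7973e+02 9.0000e-02 7.4290e+01] F [ 0.   0.2 -0.4] gap 0.0247 j [-37.   4.  -9.  76.   0.  68.]
shift first, tool frame [0.4909 0.1888 0.0313]  after turn [0.4885 0.195  0.0312] rotvec [ 0.0047  0.0016 -0.0125]
```

View pics/w2.png

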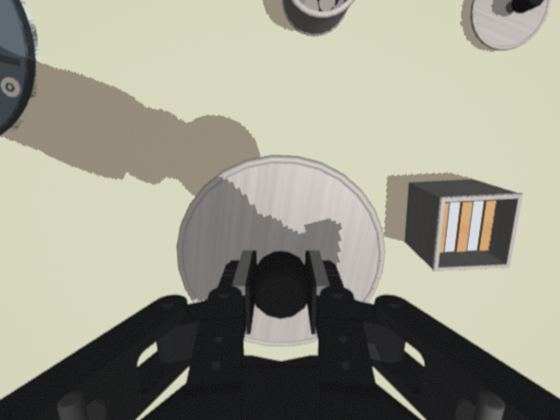

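Call:
step_arm(motion=[[0.02, 0.0075, 0, 0, 0, -0.006, 0], [0.035, 0.0135, 0, 0, 0, -0.006, 0], [0.04, 0.0155, 0, 0, 0, 0, 0], [0.04, 0.0155, 0, 0, 0, 0, 0], [0.04, 0.0155, 0, 0, 0, 0, 0], [0.04, 0.0155, 0, 0, 0, 0, 0], [0.04, 0.0155, 0, 0, 0, 0, 0], [0.04, 0.0155, 0, 0, 0, 0, 0], [0.04, 0.0155, 0, 0, 0, 0, 0], [0.035, 0.0135, 0, 0, 0, 0, 0], [0.03, 0.012, 0, 0, 0, 0, 0], [0.015, 0.006, 0, 0, 0, 0, 0], [0, 0, 0, 0, 0, 0, 0]])

```text
time: 6.8
position: [0.624, 0.1046, 0.2533]
ee_rot: [179.6, 0.2, 73.0]
wrist_force: [0.7, 0.3, -0.9]
finger_gap: 0.289
```

```bash
python3 go.py .661 .156 .16 75
```

```text
t 6.8 p [0.624  0.1046 0.2533] rpy [1.7963e+02 1.7000e-01 7.3000e+01] F [ 0.7  0.3 -0.9] gap 0.0247 j [ 10.  24.  18.  83.  -0. 117.]
shift first, tool frame [0.0603 0.0197 0.0932]  after turn [0.0592 0.0224 0.0933] rotvec [ 0.0064  0.0032 -0.0348]
```

Call:
step_arm(motion=[[0.02, 0.007, 0.0, 0.003, 0.002, -0.017, 0], [0.025, 0.009, 0.02, 0.003, 0.001, -0.017, 0], [0.013, 0.005, 0.03, 0, 0, 0, 0], [0, 0, 0.03, 0, 0, 0, 0], [0, 0, 0.01, 0, 0, 0, 0], [0, 0, 0, 0, 0, 0, 0]])

```text
time: 7.4
position: [0.6599, 0.1526, 0.1629]
ee_rot: [180.0, 0.1, 74.4]
wrist_force: [-0.1, 0.5, -0.0]
finger_gap: 0.289
```

```bash
python3 go.py .661 .156 .135 75;python3 - <<'E'
from fit import *
for c in ('wrist','scene'):
    im=camera(c);cv2.imwrite(f'pics/{c}3.png',im[:,:,::-1])
E
```

```text
t 7.4 p [0.6599 0.1526 0.1629] rpy [1.7995e+02 5.0000e-02 7.4450e+01] F [-0.1  0.5 -0. ] gap 0.0247 j [ 13.  30.  15.  75.  -0. 119.]
shift first, tool frame [0.0036 0.0002 0.0279]  after turn [0.0036 0.0002 0.0279] rotvec [ 0.0008  0.001  -0.0096]
```

View pics/scene3.png

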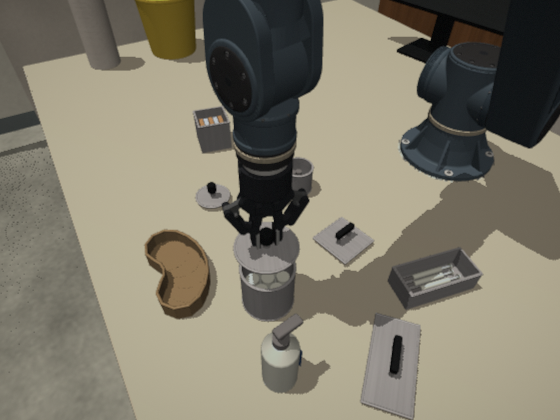

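Call:
step_arm(motion=[[0.0035, 0, 0.012, 0, 0, -0.005, 0], [0, 0, 0.012, 0, 0, 0, 0], [0, 0, 0.006, 0, 0, 0, 0], [0, 0, 0, 0, 0, 0, 0]])

```text
time: 7.9
position: [0.6634, 0.1558, 0.1366]
ee_rot: [179.5, -0.2, 74.7]
wrist_force: [-0.3, 0.7, -1.4]
finger_gap: 0.289
```

```bash
python3 go.py .661 .156 .117 75
```

```text
t 7.9 p [0.6634 0.1558 0.1366] rpy [179.51  -0.18  74.68] F [-0.3  0.7 -1.4] gap 0.0247 j [ 13.  31.  12.  71.  -0. 119.]
shift first, tool frame [-0.0005 -0.0025  0.0196]  after turn [-0.0005 -0.0024  0.0196] rotvec [ 0.0085 -0.0031 -0.0056]
```

Call:
step_arm(motion=[[0, -0.002, 0.006, 0.005, -0.002, 0, 0], [0, 0, 0.006, 0.003, 0, 0, 0], [0, 0, 0.004, 0, 0, 0, 0], [0, 0, 0, 0, 0, 0, 0]])

```text
time: 8.3
position: [0.6615, 0.1564, 0.1195]
ee_rot: [-180.0, -0.1, 74.7]
wrist_force: [0.1, 0.2, -0.9]
finger_gap: 0.288
```

```bash
python3 go.py .661 .156 .117 75
```

```text
t 8.3 p [0.6615 0.1564 0.1195] rpy [-1.800e+02 -6.000e-02  7.468e+01] F [ 0.1  0.2 -0.9] gap 0.0246 j [ 13.  32.  11.  69.   0. 119.]
shift first, tool frame [-0.0006 -0.0003  0.0025]  after turn [-0.0005 -0.0003  0.0025] rotvec [-0.     -0.001  -0.0056]
```

Call:
step_arm(motion=[[0, 0, 0.001, 0, 0, 0, 0], [0, 0, 0.001, 0, 0, 0, 0], [0, 0, 0.0005, 0, 0, 0, 0], [0, 0, 0, 0, 0, 0, 0]])

```text
time: 8.7
position: [0.6617, 0.1565, 0.1171]
ee_rot: [180.0, -0.1, 74.7]
wrist_force: [-0.2, 0.2, -1.4]
finger_gap: 0.285
```

```bash
python3 go.py .661 .156 .117 75
```

```text
t 8.7 p [0.6617 0.1565 0.1171] rpy [ 1.7997e+02 -8.0000e-02  7.4680e+01] F [-0.2  0.2 -1.4] gap 0.0243 j [ 13.  32.  11.  69.   0. 119.]
shift first, tool frame [-0.0007 -0.0006  0.0001]  after turn [-0.0007 -0.0006  0.0001] rotvec [ 0.0005 -0.0014 -0.0056]
```

Call:
step_arm(motion=[[0, 0, 0.0005, 0, 0, 0, 0], [0, 0, 0, 0, 0, 0, 0.035], [0, 0, 0, 0, 0, 0, 0.05], [0, 0, 0, 0, 0, 0, 0.05], [0, 0, -0.01, 0, 0, 0, 0.05], [0, 0, -0.025, 0, 0, 0, 0.05], [0, 0, -0.03, 0, 0, 0, 0.05], [0, 0, -0.03, 0, 0, 0, 0.05], [0, 0, -0.02, 0, 0, 0, 0.05], [0, 0, 0, 0, 0, 0, 0.05]])

```text
time: 9.7
position: [0.6614, 0.1563, 0.2399]
ee_rot: [179.9, -0.1, 74.7]
wrist_force: [-0.2, 0.1, -0.3]
finger_gap: 0.584
```

```bash
python3 go.py .449 .1175 .20 190.6;python3 - <<'E'
from fit import *
for c in ('wrist','scene'):
    im=camera(c);cv2.imwrite(f'pics/{c}4.png',im[:,:,::-1])
E
```

```text
t 9.7 p [0.6614 0.1563 0.2399] rpy [ 1.7987e+02 -1.3000e-01  7.4680e+01] F [-0.2  0.1 -0.3] gap 0.0499 j [ 13.  29.  25.  85.   0. 119.]
shift first, tool frame [-0.0936 -0.1947  0.0392]  after turn [0.2159 0.0009 0.0399] rotvec [ 3.8000e-03  8.0000e-04 -2.0233e+00]
```

View pics/wrist4.png

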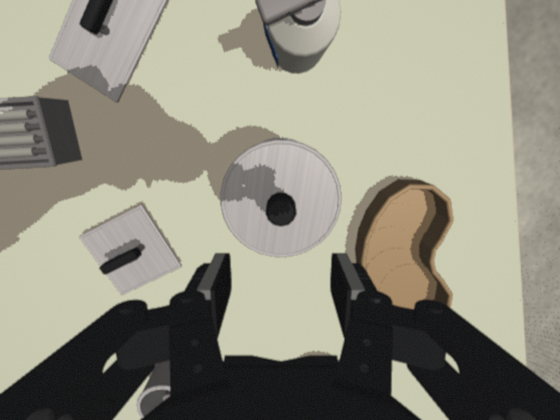

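View pics/scene4.png

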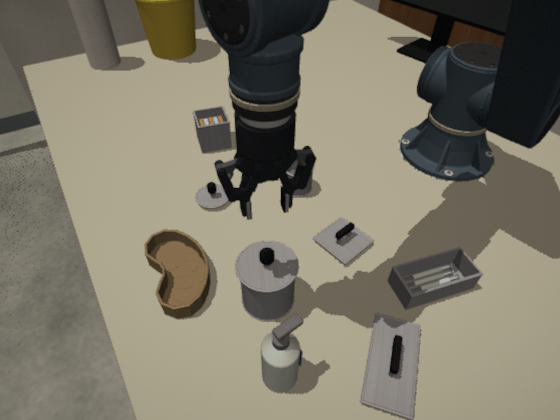

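Call:
step_arm(motion=[[0, 0, 0, 0, 0, -0.06, 0.05], [0, 0, 0, 0, 0, -0.12, 0.05], [0, 0, 0, 0, 0, -0.12, 0.05], [0, 0, 0, 0, 0, -0.12, 0.05], [0, 0, 0, 0, 0, -0.12, 0.05], [0, 0, 0, 0, 0, -0.12, 0.05], [0, 0, 0, 0, 0, -0.12, 0.05], [0, 0, 0, 0, 0, -0.12, 0.05], [0, 0, 0, 0, 0, -0.12, 0.05], [0, 0, 0, 0, 0, -0.12, 0.05], [0, 0, 0, 0, 0, -0.12, 0.05], [0, 0, 0, 0, 0, -0.12, 0.05], [0, 0, 0, 0, 0, -0.12, 0.05], [0, 0, 0, 0, 0, -0.12, 0.05], [0, 0, 0, 0, 0, -0.12, 0.05], [0, 0, 0, 0, 0, -0.12, 0.05], [0, 0, 0, 0, 0, -0.12, 0.05], [0, 0, 0, 0, 0, -0.04, 0.05], [0, 0, 0, 0, 0, 0, 0.05]])

```text
time: 11.7
position: [0.6479, 0.1532, 0.2049]
ee_rot: [179.8, -2.8, -164.7]
wrist_force: [0.1, -0.7, 0.5]
finger_gap: 0.587
```

```bash
python3 go.py .449 .1175 .14 190.6
```

```text
t 11.7 p [0.6479 0.1532 0.2049] rpy [ 179.85   -2.76 -164.69] F [ 0.1 -0.7  0.5] gap 0.0501 j [13. 31. 22. 84.  0. -2.]
shift first, tool frame [0.1979 0.0179 0.0745]  after turn [0.2021 0.0015 0.0649] rotvec [ 0.0007 -0.0482  0.0822]
```

Call:
step_arm(motion=[[0.02, 0.001, 0, 0, -0.024, 0.04, 0.05], [0.03, 0.001, 0, 0, -0.024, 0.04, 0.05], [0.04, 0, 0.005, 0, 0, 0, 0.05], [0.04, 0, 0.01, 0, 0, 0, 0.05], [0.035, 0, 0.015, 0, 0, 0, 0.05], [0.025, 0, 0.015, 0, 0, 0, 0.05], [0.008, 0, 0.01, 0, 0, 0, 0.05], [0, 0, 0, 0, 0, 0, 0.05]])

```text
time: 12.5
position: [0.4403, 0.1139, 0.1407]
ee_rot: [-180.0, -0.6, -170.2]
wrist_force: [-0.1, -0.2, 0.4]
finger_gap: 0.585
```

```bash
python3 go.py .449 .1175 .05 190.6; python3 - <<'E'
from fit import *
im=camera('wrist');P=camera_params('wrist');cv2.imwrite('pics/w5.png',im[:,:,::-1])
r=spotter.pinpoint('wrist','square_lid_grip');print([(round(a['confidence'],2),a['at'],ray(P,a['at'],.040)) for a in r[:2]])
E
```

```text
t 12.5 p [0.4403 0.1139 0.1407] rpy [-180.     -0.6  -170.24] F [-0.1 -0.2  0.4] gap 0.05 j [ 14.  10. -19.  61.   0.   5.]
shift first, tool frame [-0.0101  0.0021  0.0906]  after turn [-0.0092  0.002   0.0907] rotvec [ 0.     -0.0105 -0.0146]
[]
```

View pics/w5.png

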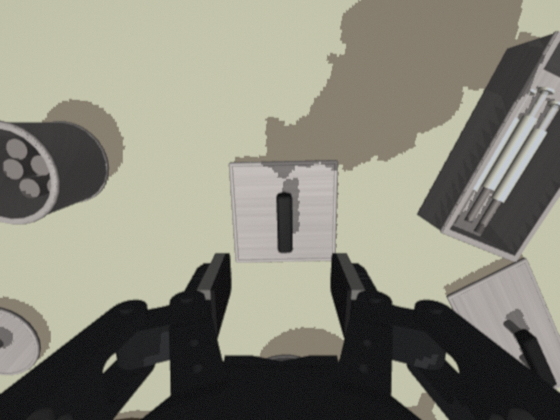

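```bash
python3 - <<'E'
from fit import *
P=camera_params('wrist')
for u in [(285.5,194),(285,251),(285,222)]: print(ray(P,u,.048))
print(ray(P,(235,262),.014),ray(P,(337,262),.014),ray(P,(231,161),.014),ray(P,(338,161),.014))
E
```

```text
[0.42584747 0.1159505 ]
[0.47380818 0.12405274]
[0.44879346 0.11961806]
[0.50787457 0.08172007] [0.49114325 0.17845192] [0.41251007 0.06568856] [0.39654571 0.15796251]
```

Call:
step_arm(motion=[[-0.005, 0.001, 0.02, 0, -0.005, -0.007, 0.05], [-0.004, 0.001, 0.025, 0, -0.005, -0.007, 0.05], [0, 0, 0.025, 0, 0, 0, 0.05], [0, 0, 0.01, 0, 0, 0, 0.05], [0, 0, 0, 0, 0, 0, 0.05]])

```text
time: 13.1
position: [0.4594, 0.1198, 0.0623]
ee_rot: [180.0, 0.6, -169.5]
wrist_force: [-0.2, 0.1, 0.7]
finger_gap: 0.585
```

```bash
python3 go.py .449 .1175 .023 190.6
```

```text
t 13.1 p [0.4594 0.1198 0.0623] rpy [ 179.96    0.62 -169.54] F [-0.2  0.1  0.7] gap 0.0499 j [ 15.  15. -25.  49.  -0.   4.]
shift first, tool frame [ 0.0111 -0.0004  0.0392]  after turn [ 0.0106 -0.0004  0.0393] rotvec [ 0.0006  0.0109 -0.0025]
```

Call:
step_arm(motion=[[0.005, 0, 0.012, 0, 0.006, 0, 0.05], [0.005, 0, 0.012, 0, 0.005, 0, 0.05], [0, 0, 0.008, 0, 0, 0, 0.05], [0, 0, 0, 0, 0, 0, 0.05]])

```text
time: 13.5
position: [0.4511, 0.1184, 0.0297]
ee_rot: [179.9, 0.1, -169.6]
wrist_force: [-0.0, -0.6, 0.7]
finger_gap: 0.581
```

```bash
python3 go.py .449 .119 .022 190.2
```

```text
t 13.5 p [0.4511 0.1184 0.0297] rpy [ 1.7995e+02  1.2000e-01 -1.6958e+02] F [-0.  -0.6  0.7] gap 0.0496 j [ 15.  17. -28.  44.   0.   4.]
shift first, tool frame [0.002  0.001  0.0077]  after turn [0.002  0.001  0.0077] rotvec [0.0009 0.002  0.0039]
```

Call:
step_arm(motion=[[0.002, 0, 0.005, 0, 0.002, 0.003, 0.05], [0, 0, 0.002, 0, 0, 0, 0.05], [0, 0, 0, 0, 0, 0, 0], [0, 0, 0, 0, 0, 0, 0], [0, 0, 0, 0, 0, 0, 0], [0, 0, 0, 0, 0, 0, 0], [0, 0, 0, 0, 0, 0, 0]], force=50)

```text
time: 14.2
position: [0.4498, 0.1183, 0.0232]
ee_rot: [179.9, 0.1, -169.8]
wrist_force: [-0.5, -0.4, -0.5]
finger_gap: 0.143
```

```bash
python3 go.py .449 .119 .24 190.2
```

```text
t 14.2 p [0.4498 0.1183 0.0232] rpy [ 1.7994e+02  1.0000e-01 -1.6977e+02] F [-0.5 -0.4 -0.5] gap 0.0122 j [ 15.  18. -29.  43.   0.   4.]
shift first, tool frame [ 0.0003  0.0011 -0.2168]  after turn [ 0.0006  0.0009 -0.2168] rotvec [0.0011 0.0017 0.0006]
```

Call:
step_arm(motion=[[0, 0, -0.01, 0, 0, 0, 0], [0, 0, -0.02, 0, 0, 0, 0], [0, 0, -0.025, 0, 0, 0, 0], [0, 0, -0.03, 0, 0, 0, 0], [0, 0, -0.03, 0, 0, 0.06, 0], [0, 0, -0.03, 0, 0, 0.1, 0], [0, 0, -0.03, 0, 0, 0.1, 0], [0, 0, -0.015, 0, 0, 0.1, 0], [0, 0, -0.005, 0, 0, 0.05, 0], [0, 0, 0, 0, 0, 0, 0]])

```text
time: 15.2
position: [0.4476, 0.1174, 0.2328]
ee_rot: [179.9, 0.2, 165.8]
wrist_force: [0.1, -0.2, -1.9]
finger_gap: 0.144
```

```bash
python3 go.py .5373 -.3692 .2 166.4; python3 - <<'E'
from fit import *
im=camera('wrist');cv2.imwrite('pics/w6.png',im[:,:,::-1])
E
```

```text
t 15.2 p [0.4476 0.1174 0.2328] rpy [1.7986e+02 1.7000e-01 1.6582e+02] F [ 0.1 -0.2 -1.9] gap 0.0123 j [15.  7. -9. 74.  0. 29.]
shift first, tool frame [-0.2061 -0.4499  0.0323]  after turn [-0.2016 -0.4519  0.0328] rotvec [ 0.0025  0.0029 -0.0102]
```

View pics/w6.png

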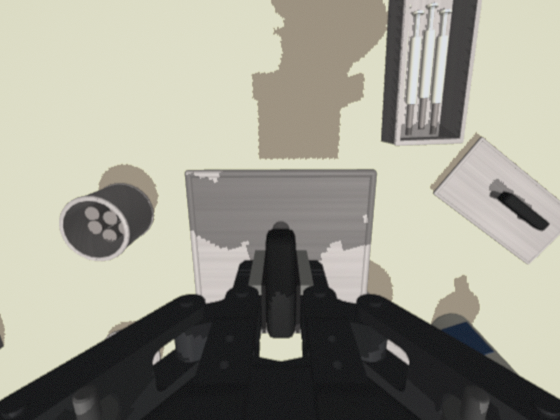

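Call:
step_arm(motion=[[-0.008, -0.018, 0, 0.001, 0.001, -0.005, 0], [-0.014, -0.032, 0, 0.001, 0.001, -0.005, 0], [-0.017, -0.038, 0, 0, 0, 0, 0], [-0.017, -0.038, 0, 0, 0, 0, 0], [-0.017, -0.038, 0, 0, 0, 0, 0], [-0.017, -0.038, 0, 0, 0, 0, 0], [-0.017, -0.038, 0, 0, 0, 0, 0], [-0.017, -0.038, 0, 0, 0, 0, 0], [-0.017, -0.038, 0, 0, 0, 0, 0], [-0.017, -0.038, 0, 0, 0, 0, 0], [-0.017, -0.038, 0, 0, 0, 0, 0], [-0.012, -0.028, 0, 0, 0, 0, 0], [-0.006, -0.014, 0, 0, 0, 0, 0], [0, 0, 0, 0, 0, 0, 0]])

```text
time: 16.65
position: [0.537, -0.3662, 0.2216]
ee_rot: [179.8, -0.8, 168.3]
wrist_force: [0.4, 0.7, -0.2]
finger_gap: 0.14
```

```bash
python3 go.py .5373 -.3692 .14 166.4
```

```text
t 16.65 p [ 0.537  -0.3662  0.2216] rpy [179.78  -0.82 168.28] F [ 0.4  0.7 -0.2] gap 0.012 j [-34.  27.  18.  82.  -0. -23.]
shift first, tool frame [-0.0021 -0.0032  0.0816]  after turn [-0.001  -0.0029  0.0816] rotvec [ 0.0035 -0.0144  0.0327]
```

Call:
step_arm(motion=[[-0.001, -0.003, 0.015, 0.002, -0.007, 0.016, 0], [0, 0, 0.025, 0.001, -0.006, 0.016, 0], [0, 0, 0.025, 0, 0, 0, 0], [0, 0, 0.008, 0, 0, 0, 0], [0, 0, 0, 0, 0, 0, 0]])

```text
time: 17.15
position: [0.5352, -0.3658, 0.1447]
ee_rot: [179.8, -0.3, 166.7]
wrist_force: [0.9, -0.3, -1.2]
finger_gap: 0.137
```

```bash
python3 go.py .5373 -.3692 .125 166.4; python3 - <<'E'
from fit import *
P=camera_params('wrist');im=camera('wrist')[:,:,::-1].copy()
# overlay predicted tin rim
c,s=np.cos(np.radians(-13.6)),np.sin(np.radians(-13.6))
for d in(.084,.076):
    r=np.array([[1,1],[1,-1],[-1,-1],[-1,1]])*d/2
    w=np.c_[r@np.array([[c,s],[-s,c]])+[.5373,-.3692],np.full(4,.085)]
    cv2.polylines(im,[np.round(proj(P,w)).astype(np.int32)],True,(0,0,255),1)
cv2.imwrite('pics/w7.png',im); cv2.imwrite('pics/s7.png',camera('scene')[:,:,::-1])
E
```

```text
t 17.15 p [ 0.5352 -0.3658  0.1447] rpy [179.83  -0.29 166.73] F [ 0.9 -0.3 -1.2] gap 0.0117 j [-34.  28.   8.  71.   0. -21.]
shift first, tool frame [-0.0029 -0.0029  0.0196]  after turn [-0.0028 -0.0028  0.0197] rotvec [ 0.003  -0.0051  0.0058]
```

View pics/w7.png

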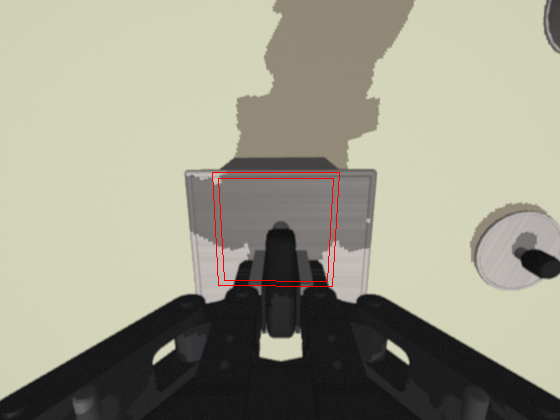

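View pics/s7.png

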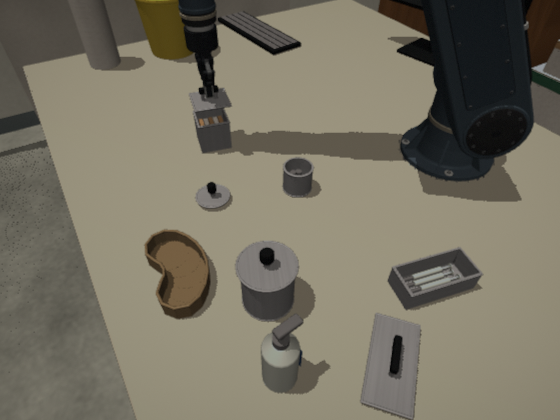

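Call:
step_arm(motion=[[-0.002, -0.002, 0.008, 0.003, -0.004, 0.005, 0], [-0.0005, -0.0005, 0.01, 0, 0, 0, 0], [0, 0, 0.006, 0, 0, 0, 0], [0, 0, 0, 0, 0, 0, 0]])

```text
time: 17.65
position: [0.5396, -0.3703, 0.1233]
ee_rot: [-179.8, 0.3, 166.5]
wrist_force: [-0.1, 0.8, -1.6]
finger_gap: 0.145
```

```bash
python3 go.py .5373 -.3692 .0985 166.4
```

```text
t 17.65 p [ 0.5396 -0.3703  0.1233] rpy [-179.83    0.34  166.46] F [-0.1  0.8 -1.6] gap 0.0123 j [-34.  29.   6.  67.  -0. -21.]
shift first, tool frame [0.0027 0.0006 0.0248]  after turn [0.0025 0.0005 0.0248] rotvec [-0.0029  0.006   0.001 ]
```

Call:
step_arm(motion=[[0.0015, 0.0005, 0.005, -0.001, 0.003, 0, 0], [0.0005, 0, 0.006, 0, 0.001, 0, 0], [0, 0, 0, 0, 0, 0, 0]])

```text
time: 17.95
position: [0.5376, -0.3694, 0.1114]
ee_rot: [-179.9, 0.1, 166.5]
wrist_force: [0.0, 0.5, -1.3]
finger_gap: 0.14
```

```bash
python3 go.py .5373 -.3692 .0985 166.4
```

```text
t 17.95 p [ 0.5376 -0.3694  0.1114] rpy [-1.7990e+02  9.0000e-02  1.6645e+02] F [ 0.   0.5 -1.3] gap 0.012 j [-34.  29.   5.  66.  -0. -21.]
shift first, tool frame [0.0004 0.0001 0.0129]  after turn [0.0004 0.0001 0.0129] rotvec [-0.0018  0.0015  0.0009]
```

Aligned; descend straight.

Call:
step_arm(motion=[[0, 0, 0.004, 0, 0, 0, 0], [0, 0, 0.004, 0, 0, 0, 0], [0, 0, 0.003, 0, 0, 0, 0], [0, 0, 0.001, 0, 0, 0, 0], [0, 0, 0, 0, 0, 0, 0]])

```text
time: 18.45
position: [0.5377, -0.3695, 0.0984]
ee_rot: [-179.9, 0.1, 166.4]
wrist_force: [0.8, -0.2, -0.7]
finger_gap: 0.139
```

```bash
python3 go.py .5373 -.3692 .0985 166.4
```

```text
t 18.45 p [ 0.5377 -0.3695  0.0984] rpy [-1.7990e+02  1.0000e-01  1.6645e+02] F [ 0.8 -0.2 -0.7] gap 0.0119 j [-34.  30.   4.  64.  -0. -21.]
shift first, tool frame [ 0.0005  0.0002 -0.0001]  after turn [ 0.0005  0.0002 -0.0001] rotvec [-0.0018  0.0017  0.0009]
```

Call:
step_arm(motion=[[0, 0, 0.0005, 0, 0, 0, 0], [0, 0, 0, 0, 0, 0, 0.02], [0, 0, 0, 0, 0, 0, 0.04], [0, 0, 0, 0, 0, 0, 0.05], [0, 0, 0, 0, 0, 0, 0.05], [0, 0, -0.01, 0, 0, 0, 0.05], [0, 0, -0.025, 0, 0, 0, 0.05], [0, 0, -0.03, 0, 0, 0, 0.05], [0, 0, -0.03, 0, 0, 0, 0.05], [0, 0, -0.02, 0, 0, 0, 0.05], [0, 0, 0, 0, 0, 0, 0.05]])

```text
time: 19.55
position: [0.5375, -0.3692, 0.2214]
ee_rot: [-179.8, 0.2, 166.5]
wrist_force: [-0.0, -0.5, -0.5]
finger_gap: 0.588
```

```bash
python3 go.py .638 -.153 .14 166.4;python3 - <<'E'
from fit import *
for c in ('wrist','scene'):
    im=camera(c);cv2.imwrite(f'pics/{c}8.png',im[:,:,::-1])
E
```

```text
t 19.55 p [ 0.5375 -0.3692  0.2214] rpy [-179.85    0.23  166.45] F [-0.  -0.5 -0.5] gap 0.0502 j [-34.  26.  17.  80.  -0. -21.]
shift first, tool frame [-0.0467  0.2339  0.081 ]  after turn [-0.0468  0.2337  0.0814] rotvec [-0.0027  0.0039  0.0009]
```

View pics/wrist8.png

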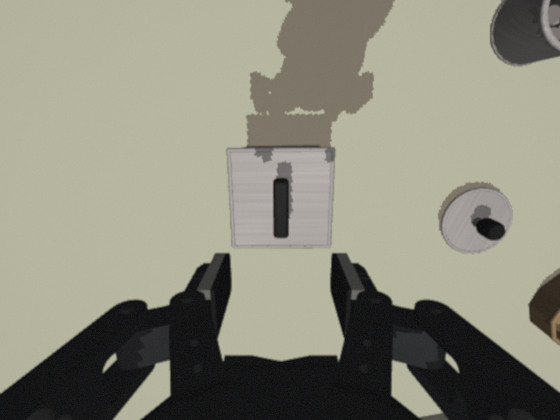

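View pics/scene8.png

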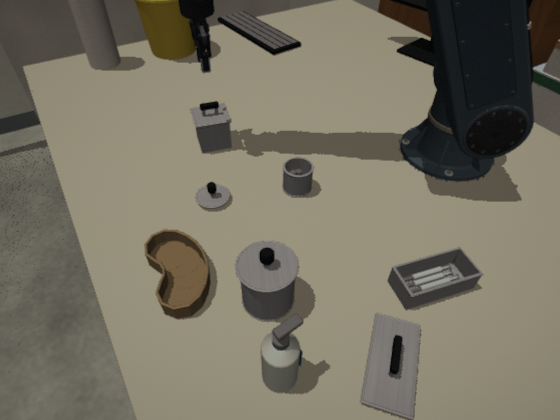

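Call:
step_arm(motion=[[-0.004, 0.02, 0.005, -0.001, 0.002, 0, 0.05], [-0.008, 0.04, 0.012, -0.001, 0.001, 0, 0.05], [-0.009, 0.045, 0.015, 0, 0, 0, 0.05], [-0.009, 0.045, 0.015, 0, 0, 0, 0.05], [-0.008, 0.04, 0.015, 0, 0, 0, 0.05], [-0.006, 0.03, 0.012, 0, 0, 0, 0.05], [-0.002, 0.01, 0.005, 0, 0, 0, 0.05], [0, 0, 0, 0, 0, 0, 0.05]])

```text
time: 20.45
position: [0.6327, -0.1483, 0.1252]
ee_rot: [180.0, -1.0, 166.2]
wrist_force: [0.2, -1.4, -1.2]
finger_gap: 0.585
```

```bash
python3 go.py .638 -.153 .06 166.4; python3 - <<'E'
from fit import *
im=camera('wrist');P=camera_params('wrist');cv2.imwrite('pics/w9.png',im[:,:,::-1])
r=spotter.pinpoint('wrist','small_round_lid_grip');print([(round(a['confidence'],2),a['at'],ray(P,a['at'],.038)) for a in r[:2]])
E
```

```text
t 20.45 p [ 0.6327 -0.1483  0.1252] rpy [179.96  -0.98 166.24] F [ 0.2 -1.4 -1.2] gap 0.0499 j [-13.  29.   8.  69.   0.   1.]
shift first, tool frame [-0.0074 -0.0034  0.0651]  after turn [-0.0063 -0.0034  0.0652] rotvec [ 0.0007 -0.0172 -0.0028]
[(0.6, [278.4, 224.1], array([ 0.63758777, -0.15144602]))]
```

View pics/w9.png

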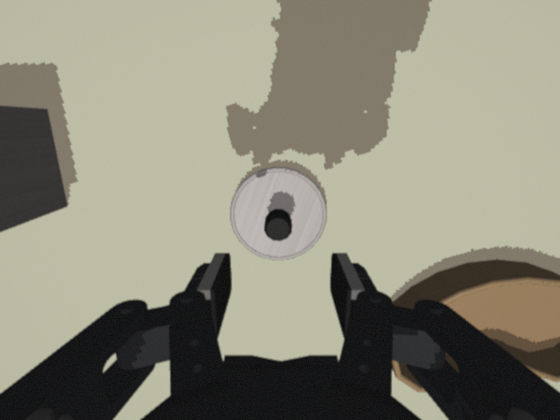

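```bash
python3 - <<'E'
from fit import *
P=camera_params('wrist')
for u in [(395,310),(420,275),(400,380)]: print(ray(P,u,.039),ray(P,u,0))
camera('top');Q=camera_params('top');m=spotter.silhouettes('top','pulp_dish')[0]['pixels']
ys,xs=np.nonzero(m)
w=np.array([ray(Q,(x,y),.039) for x,y in zip(xs,ys)])
d=np.linalg.norm(w-[.638,-.152],axis=1);print(d.min(),w[d.argmin()])
E
```

```text
[ 0.73682283 -0.074252  ] [ 0.7660004  -0.06431151]
[ 0.70886142 -0.04947782] [ 0.73330481 -0.03534278]
[ 0.81121664 -0.08021373] [ 0.85298992 -0.07128262]
0.13771628753376772 [ 0.74160118 -0.06126649]
```

Call:
step_arm(motion=[[-0.004, -0.002, 0.01, 0, -0.01, -0.003, 0.05], [-0.002, -0.001, 0.025, 0, -0.007, 0, 0.05], [0, 0, 0.02, 0, 0, 0, 0.05], [0, 0, 0, 0, 0, 0, 0.05]])

```text
time: 21.05
position: [0.6387, -0.1626, 0.0754]
ee_rot: [-180.0, 0.7, 165.8]
wrist_force: [-0.8, 0.4, -0.3]
finger_gap: 0.585
```

```bash
python3 go.py .638 -.152 .021 166.4
```

```text
t 21.05 p [ 0.6387 -0.1626  0.0754] rpy [-179.97    0.66  165.77] F [-0.8  0.4 -0.3] gap 0.0499 j [-14.  31.   3.  61.  -0.  -0.]
shift first, tool frame [0.0039 0.0102 0.0544]  after turn [0.0031 0.0102 0.0544] rotvec [-0.0005  0.0115 -0.011 ]
```

Call:
step_arm(motion=[[0.0015, 0.005, 0.015, 0, 0.006, -0.005, 0.05], [0.0015, 0.005, 0.02, 0, 0.005, -0.005, 0.05], [0, 0, 0.01, 0, 0, 0, 0.05], [0, 0, 0, 0, 0, 0, 0.05]])

```text
time: 21.45
position: [0.6396, -0.155, 0.0317]
ee_rot: [-180.0, 0.3, 166.2]
wrist_force: [0.6, -0.2, -0.3]
finger_gap: 0.585
```

```bash
python3 go.py .638 -.152 .021 166.4
```

```text
t 21.45 p [ 0.6396 -0.155   0.0317] rpy [-179.96    0.27  166.16] F [ 0.6 -0.2 -0.3] gap 0.0499 j [-14.  33.  -0.  56.  -0.   0.]
shift first, tool frame [0.0024 0.0026 0.0107]  after turn [0.0023 0.0026 0.0107] rotvec [-0.0007  0.0047 -0.0042]
```

Call:
step_arm(motion=[[0.001, 0.0025, 0.005, 0, 0.004, -0.004, 0.05], [0.001, 0, 0.005, 0, 0.001, 0, 0.05], [0, 0, 0, 0, 0, 0, 0.05]])

```text
time: 21.75
position: [0.6392, -0.1524, 0.0227]
ee_rot: [-180.0, 0.1, 166.4]
wrist_force: [-0.4, 0.0, 0.0]
finger_gap: 0.587
```

```bash
python3 go.py .638 -.152 .021 166.4
```

```text
t 21.75 p [ 0.6392 -0.1524  0.0227] rpy [-1.7996e+02  9.0000e-02  1.6639e+02] F [-0.4  0.   0. ] gap 0.0501 j [-13.  34.  -1.  55.  -0.   0.]
shift first, tool frame [0.0013 0.0001 0.0017]  after turn [0.0013 0.0001 0.0017] rotvec [-0.0007  0.0016 -0.0001]
```

Call:
step_arm(motion=[[0.001, 0, 0.001, 0, 0.001, 0, 0.05], [0, 0, 0, 0, 0, 0, 0], [0, 0, 0, 0, 0, 0, 0], [0, 0, 0, 0, 0, 0, 0], [0, 0, 0, 0, 0, 0, 0], [0, 0, 0, 0, 0, 0, 0]], force=40)

```text
time: 22.35
position: [0.6388, -0.1523, 0.0229]
ee_rot: [-180.0, 0.1, 166.4]
wrist_force: [-0.2, 0.3, -0.4]
finger_gap: 0.238
```

```bash
python3 go.py .4375 -.0851 .16 166.4
```

```text
t 22.35 p [ 0.6388 -0.1523  0.0229] rpy [-1.7996e+02  1.4000e-01  1.6639e+02] F [-0.2  0.3 -0.4] gap 0.0203 j [-13.  33.  -1.  55.  -0.   0.]
shift first, tool frame [ 0.2111  0.0179 -0.1376]  after turn [ 0.2114  0.018  -0.1371] rotvec [-0.0007  0.0024 -0.0002]
```

Call:
step_arm(motion=[[0, 0, -0.01, 0, 0, 0, 0], [0, 0, -0.02, 0, 0, 0, 0], [0, 0, -0.03, 0, 0, 0, 0], [0, 0, -0.035, 0, 0.002, 0, 0], [0.01, 0.001, -0.03, 0, 0, 0, 0], [0.025, 0.002, -0.015, 0, 0, 0, 0], [0.035, 0.003, -0.005, 0, 0, 0, 0], [0.035, 0.003, 0, 0, 0, 0, 0], [0.035, 0.003, 0, 0, 0, 0, 0], [0.03, 0.003, 0, 0, 0, 0, 0], [0.02, 0.002, 0, 0, 0, 0, 0], [0.007, 0, 0, 0, 0, 0, 0], [0, 0, 0, 0, 0, 0, 0]])

```text
time: 23.65
position: [0.445, -0.0875, 0.1814]
ee_rot: [-180.0, 0.5, 166.4]
wrist_force: [0.5, -0.1, -0.3]
finger_gap: 0.235
```

```bash
python3 go.py .4375 -.0851 .11 166.4;python3 - <<'E'
from fit import *
for c in ('wrist','scene'):
    im=camera(c);cv2.imwrite(f'pics/{c}10.png',im[:,:,::-1])
E
```

```text
t 23.65 p [ 0.445  -0.0875  0.1814] rpy [-179.97    0.47  166.37] F [ 0.5 -0.1 -0.3] gap 0.0201 j [-11.   8. -16.  66.  -0.   3.]
shift first, tool frame [0.0084 0.0007 0.0713]  after turn [0.0078 0.0006 0.0714] rotvec [-0.0006  0.0081 -0.0005]
```

View pics/wrist10.png

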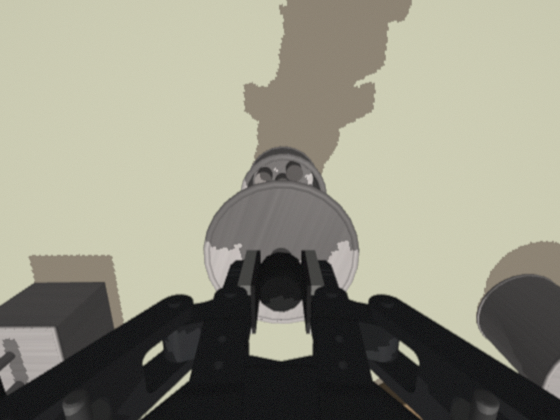

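Call:
step_arm(motion=[[0.004, 0.0005, 0.015, 0, 0.004, 0, 0], [0.0035, 0, 0.025, 0, 0.004, 0, 0], [0, 0, 0.022, 0, 0, 0, 0], [0, 0, 0.006, 0, 0, 0, 0], [0, 0, 0, 0, 0, 0, 0]])

```text
time: 24.25
position: [0.4461, -0.0878, 0.1115]
ee_rot: [-180.0, 0.2, 166.3]
wrist_force: [-0.7, 0.1, -0.1]
finger_gap: 0.237
```

```bash
python3 go.py .4375 -.0851 .083 166.4
```

```text
t 24.25 p [ 0.4461 -0.0878  0.1115] rpy [-179.97    0.25  166.3 ] F [-0.7  0.1 -0.1] gap 0.0203 j [-11.  11. -23.  56.  -0.   3.]
shift first, tool frame [0.0091 0.0006 0.0284]  after turn [0.0089 0.0006 0.0285] rotvec [-0.0006  0.0043 -0.0017]
```

Call:
step_arm(motion=[[0.005, 0.0005, 0.004, 0, 0.003, -0.001, 0], [0.004, 0, 0.004, 0, 0.001, 0, 0], [0, 0, 0, 0, 0, 0, 0]])

```text
time: 24.55
position: [0.4387, -0.0854, 0.1043]
ee_rot: [-180.0, 0.1, 166.4]
wrist_force: [0.1, -0.1, -0.1]
finger_gap: 0.237
```

```bash
python3 go.py .4375 -.0851 .083 166.4
```

```text
t 24.55 p [ 0.4387 -0.0854  0.1043] rpy [-1.7997e+02  1.0000e-01  1.6635e+02] F [ 0.1 -0.1 -0.1] gap 0.0202 j [-11.  11. -24.  55.  -0.   3.]
shift first, tool frame [0.0013 0.0001 0.0213]  after turn [0.0012 0.     0.0213] rotvec [-0.0005  0.0017 -0.0008]
```

Call:
step_arm(motion=[[0.0003, 0, 0.005, 0, 0.001, 0, 0], [0, 0, 0.006, 0, 0, 0, 0], [0, 0, 0.005, 0, 0, 0, 0], [0, 0, 0.003, 0, 0, 0, 0], [0, 0, 0.001, 0, 0, 0, 0], [0, 0, 0, 0, 0, 0, 0]])

```text
time: 25.15
position: [0.4391, -0.0855, 0.0836]
ee_rot: [-180.0, 0.2, 166.4]
wrist_force: [0.7, 1.1, -0.3]
finger_gap: 0.238
```

```bash
python3 go.py .4375 -.0851 .083 166.4
```

```text
t 25.15 p [ 0.4391 -0.0855  0.0836] rpy [-1.7998e+02  1.7000e-01  1.6636e+02] F [ 0.7  1.1 -0.3] gap 0.0204 j [-11.  12. -26.  52.  -0.   3.]
shift first, tool frame [ 0.0016 -0.      0.0006]  after turn [ 0.0016 -0.      0.0006] rotvec [-0.0004  0.0029 -0.0006]
```

Call:
step_arm(motion=[[0, 0, 0.0007, 0, 0.001, 0, 0], [0, 0, 0.0003, 0, 0, 0, 0], [0, 0, 0, 0, 0, 0, 0.03], [0, 0, 0, 0, 0, 0, 0.05], [0, 0, 0, 0, 0, 0, 0.05], [0, 0, -0.01, 0, 0, 0, 0.05], [0, 0, -0.025, 0, 0, 0, 0.05], [0, 0, -0.03, 0, 0, 0, 0.05], [0, 0, -0.03, 0, 0, 0, 0.05], [0, 0, -0.03, 0, 0, 0, 0.05], [0, 0, -0.02, 0, 0, 0, 0.05], [0, 0, 0, 0, 0, 0, 0.05]])

```text
time: 26.35
position: [0.4383, -0.0853, 0.2379]
ee_rot: [-180.0, 0.2, 166.4]
wrist_force: [0.2, -0.4, -0.1]
finger_gap: 0.582
```

```bash
python3 go.py .5435 .378 .24 221.2;python3 - <<'E'
from fit import *
for c in ('wrist','scene'):
    im=camera(c);cv2.imwrite(f'pics/{c}11.png',im[:,:,::-1])
E
```

```text
t 26.35 p [ 0.4383 -0.0853  0.2379] rpy [-179.98    0.22  166.36] F [ 0.2 -0.4 -0.1] gap 0.0497 j [-11.   6. -10.  74.  -0.   3.]
shift first, tool frame [ 0.0069  0.475  -0.0023]  after turn [-0.3843  0.2792 -0.0021] rotvec [-0.0022  0.0034 -0.9571]
```

View pics/wrist11.png

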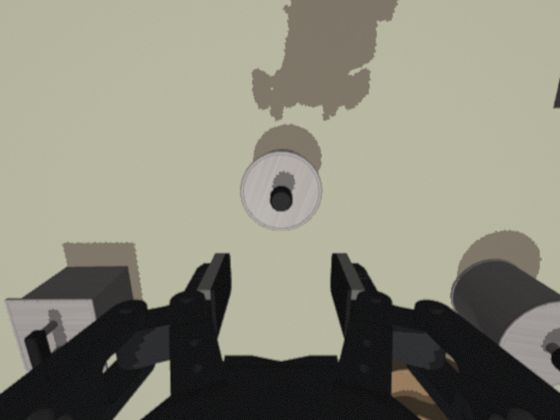

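View pics/scene11.png

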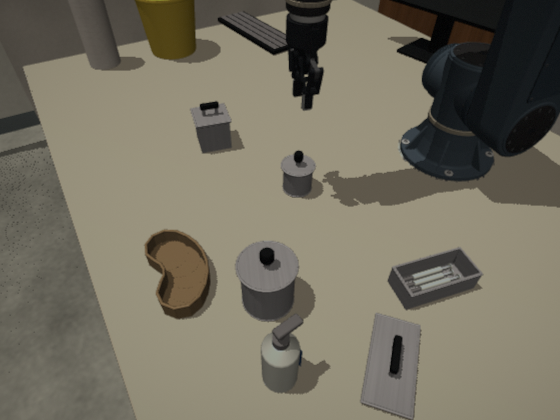

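Call:
step_arm(motion=[[0, 0.02, 0, 0, 0.002, 0, 0.05], [0.001, 0.035, 0, 0, 0.001, 0, 0.05], [0.001, 0.045, 0, 0, 0, 0, 0.05], [0.001, 0.045, 0, 0, 0, 0, 0.05], [0.001, 0.045, 0, 0, 0, 0, 0.05], [0.001, 0.045, 0, 0, 0, 0, 0.05], [0, 0.045, 0, 0, 0, 0, 0.05], [0, 0.045, 0, 0, 0, 0, 0.05], [0, 0.045, 0, 0, 0, 0, 0.05], [0, 0.045, 0, 0, 0, 0, 0.05], [0, 0.035, 0, 0, 0, 0, 0.05], [0, 0.02, 0, 0, 0, 0, 0.05], [0, 0, 0, 0, 0, -0.06, 0.05], [0, 0, 0, 0, 0, -0.1, 0.05], [0, 0, 0, 0, 0, -0.1, 0.05], [0, 0, 0, 0, 0, -0.1, 0.05], [0, 0, 0, 0, 0, -0.1, 0.05], [0, 0, 0, 0, 0, -0.1, 0.05], [0, 0, 0, 0, 0, -0.1, 0.05], [0, 0, 0, 0, 0, 0, 0.05]])

```text
time: 28.45
position: [0.5353, 0.3885, 0.1996]
ee_rot: [-179.9, -2.8, -154.4]
wrist_force: [-1.1, -0.0, -0.6]
finger_gap: 0.586
```

```bash
python3 go.py .5435 .378 .2 221.2
```

```text
t 28.45 p [0.5353 0.3885 0.1996] rpy [-179.89   -2.81 -154.41] F [-1.1 -0.  -0.6] gap 0.05 j [36. 30. 20. 83.  0. 10.]
shift first, tool frame [-0.0028 -0.013  -0.0005]  after turn [ 0.0007 -0.0133 -0.0004] rotvec [ 0.0048 -0.049  -0.2724]
```

Call:
step_arm(motion=[[0, -0.006, 0, 0.002, -0.02, -0.08, 0.05], [0, -0.006, 0.02, 0.002, -0.02, -0.09, 0.05], [0, 0, 0.03, 0, -0.009, -0.07, 0.05], [0, 0, 0.02, 0, 0, -0.03, 0.05], [0, 0, 0, 0, 0, 0, 0.05]])

```text
time: 28.95
position: [0.5384, 0.3756, 0.1228]
ee_rot: [-180.0, -0.3, -139.2]
wrist_force: [-0.1, -0.6, -0.0]
finger_gap: 0.587
```

```bash
python3 go.py .5435 .378 .06 221.2; python3 - <<'E'
from fit import *
im=camera('wrist');P=camera_params('wrist');cv2.imwrite('pics/w12.png',im[:,:,::-1])
r=spotter.pinpoint('wrist','long_lid_grip');print([(round(a['confidence'],2),a['at'],ray(P,a['at'],.040)) for a in r[:2]])
E
```

```text
t 28.95 p [0.5384 0.3756 0.1228] rpy [-179.96   -0.27 -139.22] F [-0.1 -0.6 -0. ] gap 0.0501 j [35. 29.  8. 68. -0. -6.]
shift first, tool frame [-0.0057 -0.0015  0.0628]  after turn [-0.0054 -0.0015  0.0628] rotvec [-0.0006 -0.0048 -0.0074]
[(0.77, [279.5, 222.7], array([0.54284435, 0.37871869]))]
```

View pics/w12.png

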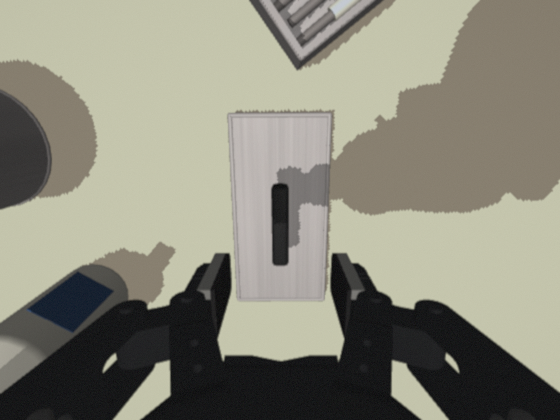

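Call:
step_arm(motion=[[-0.003, -0.001, 0.02, 0, -0.003, -0.004, 0.05], [-0.002, -0.001, 0.03, 0, -0.002, -0.003, 0.05], [0, 0, 0.02, 0, 0, 0, 0.05], [0, 0, 0.005, 0, 0, 0, 0.05], [0, 0, 0, 0, 0, 0, 0.05]])

```text
time: 29.55
position: [0.5493, 0.3817, 0.0559]
ee_rot: [-179.9, 0.8, -139.4]
wrist_force: [-0.2, -0.1, 0.8]
finger_gap: 0.586
```

```bash
python3 go.py .543 .378 .0225 221.2
```

```text
t 29.55 p [0.5493 0.3817 0.0559] rpy [-179.88    0.84 -139.37] F [-0.2 -0.1  0.8] gap 0.0501 j [35. 32.  2. 59. -0. -6.]
shift first, tool frame [0.0077 0.0014 0.0333]  after turn [0.0072 0.0014 0.0334] rotvec [-0.0021  0.0146 -0.0099]
```

Call:
step_arm(motion=[[0.004, 0.0007, 0.01, -0.001, 0.008, -0.005, 0.05], [0.003, 0.0007, 0.012, -0.001, 0.006, -0.005, 0.05], [0, 0, 0.006, 0, 0, 0, 0.05], [0, 0, 0, 0, 0, 0, 0.05]])

```text
time: 29.95
position: [0.5445, 0.3794, 0.0294]
ee_rot: [-180.0, 0.2, -138.8]
wrist_force: [0.1, 0.1, 0.1]
finger_gap: 0.586
```

```bash
python3 go.py .543 .378 .0225 221.2
```

```text
t 29.95 p [0.5445 0.3794 0.0294] rpy [-179.98    0.25 -138.82] F [0.1 0.1 0.1] gap 0.05 j [35. 34.  0. 56.  0. -6.]
shift first, tool frame [ 0.0021 -0.0001  0.0069]  after turn [ 0.0021 -0.0001  0.0069] rotvec [-0.0004  0.0044 -0.0003]
```

Call:
step_arm(motion=[[0.0015, 0, 0.005, 0, 0.004, 0, 0.05], [0, 0, 0.0015, 0, 0, 0, 0.05], [0, 0, 0, 0, 0, 0, 0], [0, 0, 0, 0, 0, 0, 0], [0, 0, 0, 0, 0, 0, 0], [0, 0, 0, 0, 0, 0, 0], [0, 0, 0, 0, 0, 0, 0]], force=50)

```text
time: 30.65
position: [0.5436, 0.3786, 0.023]
ee_rot: [-180.0, 0.0, -138.8]
wrist_force: [-1.1, 0.0, -0.3]
finger_gap: 0.138
```

```bash
python3 go.py .3628 .2946 .12 168
```

```text
t 30.65 p [0.5436 0.3786 0.023 ] rpy [-1.7997e+02  5.0000e-02 -1.3883e+02] F [-1.1  0.  -0.3] gap 0.0118 j [35. 34. -0. 56. -0. -6.]
shift first, tool frame [ 0.1913  0.0558 -0.0972]  after turn [ 0.1594 -0.1197 -0.097 ] rotvec [-0.000e+00  9.000e-04  9.279e-01]
```

Call:
step_arm(motion=[[0, 0, -0.01, 0, 0, 0, 0], [0, 0, -0.02, 0, 0, 0, 0], [0, 0, -0.03, 0, 0, 0, 0], [0, 0, -0.03, 0, 0, 0, 0], [0.01, 0.003, -0.03, 0, 0, 0, 0], [0.02, 0.006, -0.015, 0, 0, 0, 0], [0.035, 0.01, 0, 0, 0, 0, 0], [0.035, 0.01, 0, 0, 0, 0, 0], [0.035, 0.01, 0, 0, 0, 0, 0], [0.03, 0.009, 0, 0, 0, 0, 0], [0.02, 0.006, 0, 0, 0, 0, 0], [0.007, 0.002, 0, 0, 0, 0, 0], [0, 0, 0, 0, 0, 0, 0]])

```text
time: 31.95
position: [0.3565, 0.2914, 0.1713]
ee_rot: [-179.9, 0.5, -138.9]
wrist_force: [0.2, 0.3, -1.6]
finger_gap: 0.139
```

Call:
step_arm(motion=[[0, 0, 0, 0, 0, 0.05, 0], [0, 0, 0, 0, 0, 0.09, 0], [0, 0, 0, 0, 0, 0.1, 0], [0, 0, 0, 0, 0, 0.1, 0], [0, 0, 0, 0, 0, 0.1, 0], [0, 0, 0, 0, 0, 0.1, 0], [0, 0, 0, 0, 0, 0.1, 0], [0, 0, 0, 0, 0, 0.1, 0], [0, 0, 0, 0, 0, 0.09, 0], [0, 0, 0, 0, 0, 0.06, 0], [0, 0, 0, 0, 0, 0, 0]])

```text
time: 33.05
position: [0.3708, 0.2993, 0.1745]
ee_rot: [179.1, 0.8, 167.9]
wrist_force: [0.4, 0.2, -1.5]
finger_gap: 0.141
```

```bash
python3 go.py .3628 .2946 .12 168;python3 - <<'E'
from fit import *
P=camera_params('wrist');im=camera('wrist')[:,:,::-1].copy()
c,s=np.cos(np.radians(-12)),np.sin(np.radians(-12))
r=np.array([[1,1],[1,-1],[-1,-1],[-1,1]])*[.078,.035]
w=np.c_[r@np.array([[c,s],[-s,c]])+[.3628,.2946],np.full(4,.05)]
cv2.polylines(im,[np.round(proj(P,w)).astype(np.int32)],True,(0,0,255),1)
cv2.imwrite('pics/w13.png',im)
E
```

```text
t 33.05 p [0.3708 0.2993 0.1745] rpy [179.15   0.82 167.91] F [ 0.4  0.2 -1.5] gap 0.0121 j [ 39.  10. -15.  65.  -0.  51.]
shift first, tool frame [ 0.0076 -0.0071  0.0543]  after turn [ 0.0068 -0.0063  0.0545] rotvec [ 0.0149  0.0143 -0.0014]
```

View pics/w13.png

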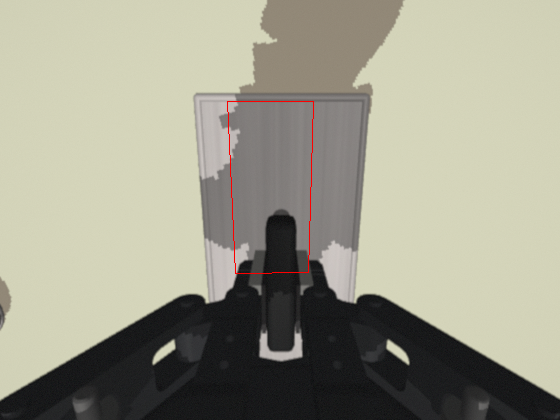

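Lid held straight over the (hidden) box; descend with corrections.

Call:
step_arm(motion=[[0.004, -0.004, 0.015, 0.008, 0.007, 0, 0], [0.003, -0.003, 0.025, 0.006, 0.006, 0, 0], [0, 0, 0.02, 0, 0, 0, 0], [0, 0, 0.005, 0, 0, 0, 0], [0, 0, 0, 0, 0, 0, 0]])

```text
time: 33.6
position: [0.3632, 0.2941, 0.1046]
ee_rot: [-179.9, -0.0, 168.4]
wrist_force: [-0.3, -0.2, -0.8]
finger_gap: 0.14
```

```bash
python3 go.py .3628 .2946 .085 168
```

```text
t 33.6 p [0.3632 0.2941 0.1046] rpy [-1.7995e+02 -1.0000e-02  1.6842e+02] F [-0.3 -0.2 -0.8] gap 0.0119 j [ 39.  13. -22.  56.  -0.  51.]
shift first, tool frame [0.0005 0.0005 0.0196]  after turn [0.0005 0.0004 0.0196] rotvec [-0.001  -0.0001  0.0073]
```

Call:
step_arm(motion=[[0.0003, 0.0003, 0.008, 0, 0, 0.004, 0], [0, 0, 0.009, 0, 0, 0.003, 0], [0, 0, 0.003, 0, 0, 0, 0], [0, 0, 0, 0, 0, 0, 0]])

```text
time: 34.0
position: [0.3637, 0.2951, 0.0842]
ee_rot: [180.0, 0.1, 168.0]
wrist_force: [-0.3, 0.6, -1.4]
finger_gap: 0.142
```

```bash
python3 go.py .3628 .2946 .063 168; python3 - <<'E'
from fit import *
cv2.imwrite('pics/s14.png',camera('scene')[200:420,280:560,::-1].repeat(2,0).repeat(2,1))
E
```

```text
t 34.0 p [0.3637 0.2951 0.0842] rpy [1.7997e+02 6.0000e-02 1.6804e+02] F [-0.3  0.6 -1.4] gap 0.0121 j [ 39.  14. -23.  53.  -0.  51.]
shift first, tool frame [ 0.0008 -0.0007  0.0212]  after turn [ 0.0008 -0.0007  0.0212] rotvec [0.0005 0.001  0.0007]
```

View pics/s14.png

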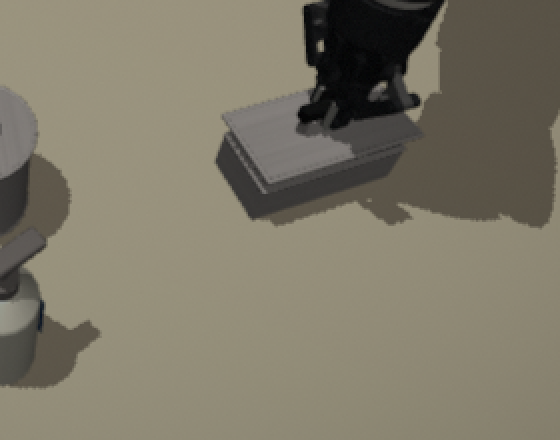

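Aligned over the box. Lower.

Call:
step_arm(motion=[[0.0006, -0.0005, 0.005, 0, 0.001, 0, 0], [0, 0, 0.006, 0, 0, 0, 0], [0, 0, 0.005, 0, 0, 0, 0], [0, 0, 0.003, 0, 0, 0, 0], [0, 0, 0.001, 0, 0, 0, 0], [0, 0, 0, 0, 0, 0, 0]])

```text
time: 34.65
position: [0.3634, 0.2951, 0.0633]
ee_rot: [179.9, 0.0, 168.0]
wrist_force: [0.4, 0.2, -1.7]
finger_gap: 0.14
```

```bash
python3 go.py .3628 .2946 .063 168
```

```text
t 34.65 p [0.3634 0.2951 0.0633] rpy [1.7990e+02 5.0000e-02 1.6805e+02] F [ 0.4  0.2 -1.7] gap 0.012 j [ 39.  15. -25.  49.   0.  51.]
shift first, tool frame [ 0.0005 -0.0006  0.0003]  after turn [ 0.0005 -0.0006  0.0003] rotvec [0.0017 0.0009 0.0009]
```

Call:
step_arm(motion=[[0, 0, 0.0006, 0, 0, 0, 0], [0, 0, 0.0002, 0, 0, 0, 0], [0, 0, 0, 0, 0, 0, 0.02], [0, 0, 0, 0, 0, 0, 0.04], [0, 0, 0, 0, 0, 0, 0.05], [0, 0, 0, 0, 0, 0, 0.05], [0, 0, -0.01, 0, 0, 0, 0.05], [0, 0, -0.025, 0, 0, 0, 0.05], [0, 0, -0.03, 0, 0, 0, 0.05], [0, 0, -0.03, 0, 0, 0, 0.05], [0, 0, -0.03, 0, 0, 0, 0.05], [0, 0, -0.03, 0, 0, 0, 0.05], [0, 0, -0.02, 0, 0, 0, 0.05], [0, 0, 0, 0, 0, 0, 0.05]])

```text
time: 36.05
position: [0.3626, 0.2943, 0.2499]
ee_rot: [179.8, 0.2, 168.0]
wrist_force: [-0.1, 0.5, 0.2]
finger_gap: 0.584
```

```bash
python3 go.py; python3 - <<'E'
from fit import *
ims={c:camera(c)[:,:,::-1] for c in('wrist','scene','top')}
for c in ims: cv2.imwrite(f'pics/{c}15.png',ims[c])
Ps={c:camera_params(c) for c in('top','scene')}
L=dict(big_round_lid_grip=(.095,.661,.156),small_round_lid_grip=(.06,.4375,-.0851),square_lid_grip=(.075,.5373,-.3692),long_lid_grip=(.04,.3628,.2946))
for n,(z,x,y) in L.items():
    yaw='round' not in n
    for c in Ps:
        r=spotter.silhouettes(c,n)
        if not r: print(n,c,None);continue
        m=r[0]['pixels'].astype(np.uint8)
        b=fit(n,[m],[Ps[c]],(x,y),z0=z,yaw=yaw);print(n,c,round(r[0]['confidence'],2),np.round(b.x[:2],4),round(np.degrees(b.x[2]),1),round(b.fun,3))
for n,(x,y) in dict(tall_jar=(.661,.156),small_pot=(.4375,-.085),square_tin=(.5373,-.3692),long_box=(.3628,.2946)).items():
    r=spotter.pinpoint('top',n); print(n,[np.round(ray(Ps['top'],a['at'],0),3) for a in r[:1]],(x,y))
E
```

```text
t 36.05 p [0.3626 0.2943 0.2499] rpy [1.7977e+02 1.5000e-01 1.6804e+02] F [-0.1  0.5  0.2] gap 0.0499 j [39.  7. -6. 76.  0. 51.]
big_round_lid_grip top 0.68 [0.6618 0.1543] 2.5 0.044
big_round_lid_grip scene 0.88 [0.6605 0.1542] 2.7 0.055
small_round_lid_grip top 0.86 [ 0.4398 -0.0873] 8.1 0.05
small_round_lid_grip scene 0.88 [ 0.436  -0.0877] 10.4 0.118
square_lid_grip top 0.91 [ 0.538  -0.3707] -13.2 0.06
square_lid_grip scene 0.84 [ 0.5351 -0.3706] -13.5 0.091
long_lid_grip top 0.63 [0.3645 0.2931] -12.1 0.069
long_lid_grip scene 0.85 [0.362 0.295] 167.9 0.032
tall_jar [array([0.659, 0.158])] (0.661, 0.156)
small_pot [] (0.4375, -0.085)
square_tin [array([ 0.541, -0.369])] (0.5373, -0.3692)
long_box [array([0.361, 0.297])] (0.3628, 0.2946)
```

```bash
python3 - <<'E'
import cv2,numpy as np
s=cv2.imread('pics/scene15.png')
cr=[s[90:160,180:250],s[140:210,265:335],s[235:325,225:310],s[240:320,380:490]]
o=np.zeros((600,800,3),np.uint8)
for i,c in enumerate(cr):
    k=min(395/c.shape[1],295/c.shape[0]);c=cv2.resize(c,None,fx=k,fy=k,interpolation=cv2.INTER_CUBIC)
    y,x=(i//2)*300,(i%2)*400;o[y:y+c.shape[0],x:x+c.shape[1]]=c
cv2.imwrite('pics/crops15.png',o)
E
```

```text
(no output)
```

View pics/crops15.png

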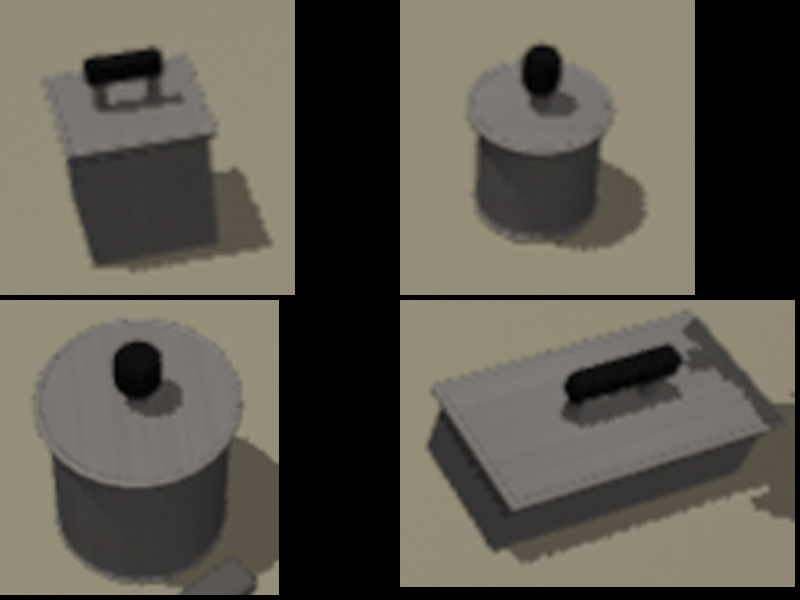

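View pics/scene15.png

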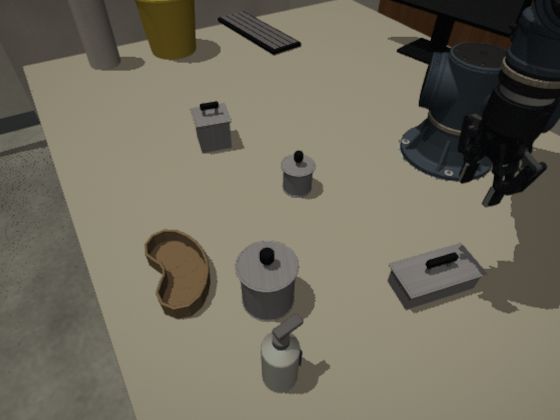

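View pics/top15.png

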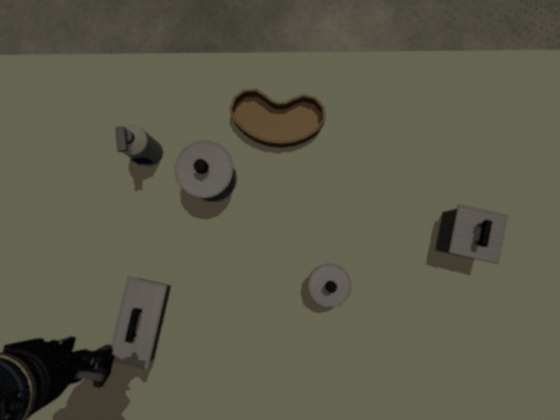

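```bash
python3 -c "
from station import env;print(env.close_job())"
```

```text
the job is handed in; nothing more can be done
None
```

I put all four lids back on their containers, let go of each one and handed the job in at about 37 s of the 128 s allowed. The large round lid went on the jar, the square one on the tin, the small round one on the pot and the oblong one on the box.

**Lids:** In the last scene and top pictures all four look level. Fitting each lid at its seated height put it within about 3 mm of its container's centre, inside the 4.5 mm clearance. The two bar-handled lids are within about 0.5° of their containers' turn.

**Containers and other items:** The jar, tin and box were found within about 4 mm of where they started. The top and scene pictures show the bottle and dish standing where they were.

**Weaker or missing checks:**
- **Small pot:** the network did not find it once it was covered, so I checked it only by eye in the scene picture.
- **Small lid:** its scene-camera fit was the poorest of the final fits. The two cameras differed by about 4 mm in x there.
- **Seating:** I felt no clear contact force as any lid went down. That they are seated rests on the tool height at release and on the pictures.

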